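# Free the tilt-out drawer with the forked key

## Task

The utensil drawer is held shut by the spring bar on top of it. Take the forked key from its stand, fit the fork down over the bar beside its collar and push the collar gently sideways against the spring (never harder than 20 N, the plastic cracks) until the drawer's link comes free and the drawer tips right out; then hang the key upright in its stand again. Move the bar with the key only, keep the gripper off the drawer unit, and leave everything else on the counter where it is.

Things in the scene. Friction and masses are not known exactly. Their poses are not given: they have to be found in the camera images.
- catch (a point): Point on the axis of the spring bar (level steel rod, 6 mm thick), mid-length of the catch on top of the drawer unit, 157 mm above the counter. x: level across the bar, away from the drawer front; y: along the bar; z up. One steel collar, 18 mm across, 5 mm thick, is clamped on the bar with its centre anywhere from y -9 to +9 mm: find it by feel. Push the collar's -y face towards +y.
- channel (a point): Centre of the floor of the open-topped grey channel round the bar, 13 mm below catch, same axes. Channel 32 mm wide inside (x), its side walls 14 mm tall; end blocks at y -37 to -31 and +32 to +38 mm, 22 mm tall. The coil sits between the collar and the +y block.
- eye (a point): Eye of the drawer's steel link round the bar's pin end, 44 mm to -y of catch, same axes. The bar slides only to +y, with the collar: spring preload 3 N plus 0.4 N per mm. After 7 to 8.5 mm of travel it lets the link go; 10 mm is a hard stop.
- unit: The whole white plastic drawer unit with drawer, link, catch and bar, fixed: 130 mm deep, 220 wide, 140 tall. Origin under its centre on the counter, axes as catch, which lies at x +42, y 0, z +157 mm. The drawer front faces -x, towards the robot.
- drawer (a joint): Tilt of the drawer about its lower front edge, rad: 0 shut, 0.5 fully out towards the robot. Sprung outwards and damped: let go, it tips out by itself in about 2 s and stays out; its link (at y -44 mm of the catch) swings about 60 mm forward and 35 mm up.
- key_grip (a point): Centre of the grip of the forked key, which stands upright in its wooden stand. Grip: black upright block 34 mm (key x) by 14 mm (key y, squeeze here) by 44 mm tall; this point is 23 mm above the guard plate under the grip (guard 44 x 30 x 5 mm). z up. Key about 70 g.
- key_fork (a point): Point midway between the two tine tips of the key, 60 mm straight below key_grip, same axes, z up. Two steel tines point down, side by side along key x: each 6 x 6 mm with rounded tip, 16 mm long, 10 mm gap between them; above them a shank 22 mm (x) by 6 mm (y) up to the guard's underside, which lies 32 mm above this point.
- stand_top (a point): Centre of the top of the key's wooden stand (70 mm in x, 56 mm in y, 45 mm tall, fixed). In it an upright through slot 30 mm (x) by 14 mm (y); the key hangs in it by its guard, which rests on the top, so the fork point is then 32 mm below this point. Key x and stand x are parallel (either way round).
- steamer: Bystander: couscous steamer basket, aluminium, 170 mm across, 90 mm tall; origin under its centre.
- bowl: Bystander: glass bowl 110 mm across, 50 mm tall; origin under its centre.
- cup: Bystander: red ceramic cup 76 mm across, 85 mm tall; origin under its centre.
- jar: Bystander: small glass jar 48 mm across, 75 mm tall; origin under its centre.
- mill: Bystander: wooden pepper mill 52 mm across, 150 mm tall; origin under its centre.
Mind the look-alikes: they are no part of the job. Leave any green or pink look-alike of the part that bears stand_top alone.

How it is judged:
By the outcome, as a careful person would: the job done as asked, in the order asked, and still so for the second after the job is handed in, with the robot touching nothing.
It also fails if it takes over 72 s, if anything falls off the work surface, if the arm or the gripper's body presses on something with over 40 N, if the wrist force passes 120 N, or if a joint passes its speed limit or range.

## Robot

A 7-joint arm with a two-finger parallel gripper is mounted at the origin on the work surface. World frame = base frame: x ahead of the robot, y to its left, z up, the work surface at z = 0. Lengths are in m, angles in degrees, forces in N, time in s.
With the tool pointing down it reaches from about 0.425 to 0.875 m from the base axis. Payload 4.7 kg.
Tool frame: the origin (TCP) lies between the finger pads; the fingertips stand 25 mm ahead of it and the grasp point (between the pads) lies 6 mm ahead of it; z points along the fingers, y is the line along which they close (so a half turn about z gives the same grasp; the last joint's range is limited). The gripper opens to 85 mm and grips with 20 to 120 N. Pads are 22 mm wide; open, the fingers measure 114 mm over their backs; the gripper's body (76 mm by 85 mm) begins 54 mm behind the grasp point. The pads swing forward as they close: fully open they stand 13 mm farther back than shut.
Start: joints at [-64.452, 18.392, -4.016, 83.108, 1.295, 78.541, -3.26], TCP at [0.272, 0.59, 0.256] pointing down, gripper open.
Joint ranges: [-163.93, 163.93], [-17.29, 119.83], [-79.2, 71.16], [3.27, 140.29], [-89.18, 269.18], [5.43, 117.66], [-154.24, 154.24]. Speed limits (degrees/s): [147.25, 147.25, 180, 180, 180, 180, 180].

## Interface

Orientations are given as [roll, pitch, yaw] about the fixed x, y, z axes, in that order (R = Rz(yaw) Ry(pitch) Rx(roll)).
In Python, from workcell import env, capture, camera_info gives the robot as it stands. The module is installed in compiled form; this text tells all that it offers.
- The arm moves only by the shell command python3 -m crank 'ROWS' [FORCE]. ROWS is JSON, a list of rows, each a list of 3 entries, a list of its own where there are three numbers: the shift along the tool's x, y, z in mm, then the turn about the tool's z in degrees, then the finger opening in mm, from 0 to 85.4. In form: [[[x, y, z], twist, claw], ...]. A call has 1 to 5 rows; each row is the pose to reach, as a shift and turn from the pose commanded when the call began, along the tool's axes at that moment; what a row does not reach only later rows make up. A row lasts 1/12 s, in which the tool goes at most 41.7 mm and 7.16 degrees, less where a joint would pass 70% of its speed; a pose out of reach is approached as far as the arm can. A call with a gripper value outside its range is refused whole. The fingers move at their own pace and stop on an object; FORCE is the grip in N (left out, the last holds). Time passes only in rows, so rows that repeat a pose let the fingers close. It gives the time, the measured TCP pose, the force, the opening and the grip force at its end, in the units of the state.
- env.get_obs(): the state, without advancing time (a new reading comes with each control period).
- capture(name): name is "scene" or "side" or "wrist"; returns the picture (420x560x3 uint8, blue, green, red); there is no depth.
- camera_info(name): a dict with "mtx" (3x3 intrinsics, pixels), "R" (3x3) and "t" (3): a world point X has camera coordinates R X + t; the wrist camera has in their place "mount" (4x4, takes a point from camera to tool coordinates, whose origin is the TCP and whose axes are the flange's). Camera axes: x right, y down, z forward; pixel columns grow to the right and rows downward; lengths in m; the calibration is good to about 2 mm. A picture is of the moment at which its call begins: read the wrist's pose just before it. camera_info takes no time and is no camera call.
- env.job_done(): hands the job in; it is judged then, once.
The state is a dict: "time": time; "q": joint angles; "joint_velocities": joint speeds; "joint_torque": joint torques, N m; "eef_pos": TCP position; "ee_rot": TCP orientation; "contact_force": force on the tool from outside, world axes, zero at the start; "torque": the same for the moment, N m; "finger_gap": finger opening in m; "grip_force": force on a finger pad.
Only numpy, scipy, OpenCV 4.12 (cv2) and the standard library are available. Lean on these libraries where they do the work, as an engineer would, in place of code of your own. Each camera call takes 0.05 s, during which the arm holds its last target. There are 200 camera calls.

## Working session

There is one attempt and no reset: what is moved stays moved. The work goes in short steps, Python scripts to look and compute and a shell command to move; the robot and the scene stay as the last step left them, time stands still between calls to the robot, and variables do not carry over. Pictures are saved under pics/ and viewed, at most 10 in all, crops included, and the job is handed in when it is done.

```bash
mkdir -p pics; python3 - <<'E'
from workcell import env,capture,camera_info
import cv2,numpy as np
for n in("scene","side"):
    cv2.imwrite(f"pics/{n}0.png",capture(n)); c=camera_info(n); print(n,np.round(c["mtx"],1).tolist(),np.round(c["R"],3).tolist(),np.round(c["t"],3), -c["R"].T@c["t"])
print(camera_info("wrist")); print(env.get_obs())
E
```

```text
scene [[426.1, 0.0, 271.2], [0.0, 426.1, 207.7], [0.0, 0.0, 1.0]] [[0.268, 0.963, -0.014], [0.745, -0.216, -0.631], [-0.611, 0.159, -0.776]] [-0.148 -0.33   1.43 ] [ 1.15966032 -0.15535968  0.89904893]
side [[460.6, 0.0, 282.2], [0.0, 460.6, 204.7], [0.0, 0.0, 1.0]] [[-0.855, 0.518, 0.002], [0.285, 0.475, -0.833], [-0.433, -0.711, -0.554]] [ 0.494 -0.076  1.751] [1.2020183  1.02592536 0.90489905]
{'mtx': array([[290.87070227,   0.        , 275.97617966],
       [  0.        , 290.87070227, 206.93632072],
       [  0.        ,   0.        ,   1.        ]]), 'mount': array([[ 2.07952444e-04, -9.53046879e-01, -3.02822726e-01,
         7.76972961e-02],
       [ 9.99999937e-01,  1.11446220e-04,  3.35968705e-04,
         3.25972773e-04],
       [-2.86445478e-04, -3.02822777e-01,  9.53046842e-01,
        -1.17879085e-01],
       [ 0.00000000e+00,  0.00000000e+00,  0.00000000e+00,
         1.00000000e+00]])}
{'time': 0.1, 'q': array([-64.451527  ,  18.43392728,  -4.01442994,  83.16820134,
         1.29447399,  78.53998024,  -3.26104141]), 'joint_velocities': array([-0.0382629 , -0.13469279,  0.06586023, -0.16362965, -0.05066362,
       -0.03890449, -0.0674675 ]), 'joint_torque': array([-4.80785693e-04, -4.94883943e+01, -3.84505503e-01, -3.15208554e+01,
        1.27011258e-02,  7.49205676e-03,  1.26539792e-06]), 'eef_pos': array([0.2719    , 0.58992001, 0.25534017]), 'ee_rot': array([-1.79903088e+02,  5.27482217e-03,  1.55258941e+02]), 'contact_force': array([-0.34231265,  0.04774095,  0.55217243]), 'torque': array([-0.03126488, -0.00984694, -0.01844652]), 'grip_force': 0.0, 'finger_gap': 0.0855581554214811}
```

View pics/scene0.png

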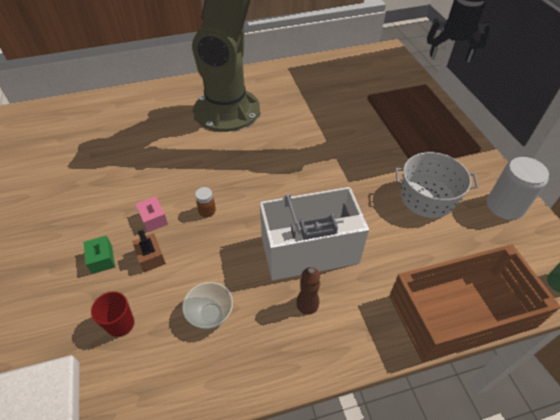

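View pics/side0.png

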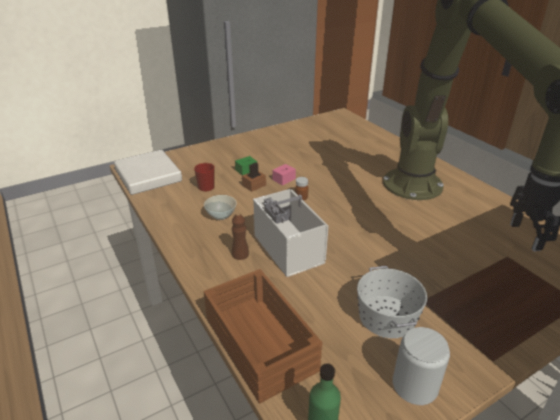

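Scene: the brown stand with the black key is at about (148,252), and the green (99,255) and pink (152,214) look-alikes are beside it. The unit is at about (313,235) with the catch near (318,227). In the side view the stand is at (254,180) and the unit at (290,230). Next I enlarge both.

```bash
cat > h.py <<'E'
import numpy as np,cv2
from workcell import env,capture,camera_info
from scipy.spatial.transform import Rotation as Ro
def cam(n,o=None):
    c=camera_info(n)
    if n!="wrist": return c["mtx"],c["R"].T,-c["R"].T@c["t"]
    R=Ro.from_euler("xyz",o["ee_rot"],degrees=True).as_matrix(); m=c["mount"]
    return c["mtx"],R@m[:3,:3],R@m[:3,3]+o["eef_pos"]
def ray(k,u,v): 
    d=k[1]@np.linalg.inv(k[0])@[u,v,1]; return k[2],d/np.linalg.norm(d)
def plane(k,u,v,z): p,d=ray(k,u,v); return p+d*(z-p[2])/d[2]
def tri(rs):
    A=sum(np.eye(3)-np.outer(d,d) for p,d in rs); b=sum((np.eye(3)-np.outer(d,d))@p for p,d in rs); return np.linalg.solve(A,b)
def proj(k,X): x=k[0]@(k[1].T@(np.asarray(X)-k[2])); return x[:2]/x[2]
def totool(o,d): # world vector -> tool mm
    return Ro.from_euler("xyz",o["ee_rot"],degrees=True).inv().apply(d)*1000
E
python3 - <<'E'
from h import *
a=cv2.imread("pics/scene0.png");b=cv2.imread("pics/side0.png")
z=lambda i,x,y,w,h,s:cv2.resize(i[y:y+h,x:x+w],(w*s,h*s),interpolation=cv2.INTER_CUBIC)
c=np.zeros((600,800,3),np.uint8)
c[:300,:500]=z(a,250,180,125,100,4)[:300]
c[:300,500:800]=z(a,120,215,60,60,5)
c[300:,:400]=z(b,245,180,100,75,4)
c[300:,400:800]=z(b,232,150,80,60,5)
cv2.imwrite("pics/crop0.png",c)
k=cam("scene")
print(plane(k,144,236,.1),plane(k,148,252,.045),plane(k,318,227,.157))
E
```

```text
[ 0.52931383 -0.29620172  0.1       ] [ 0.53620701 -0.30067321  0.045     ] [0.65503258 0.07912631 0.157     ]
```

View pics/crop0.png

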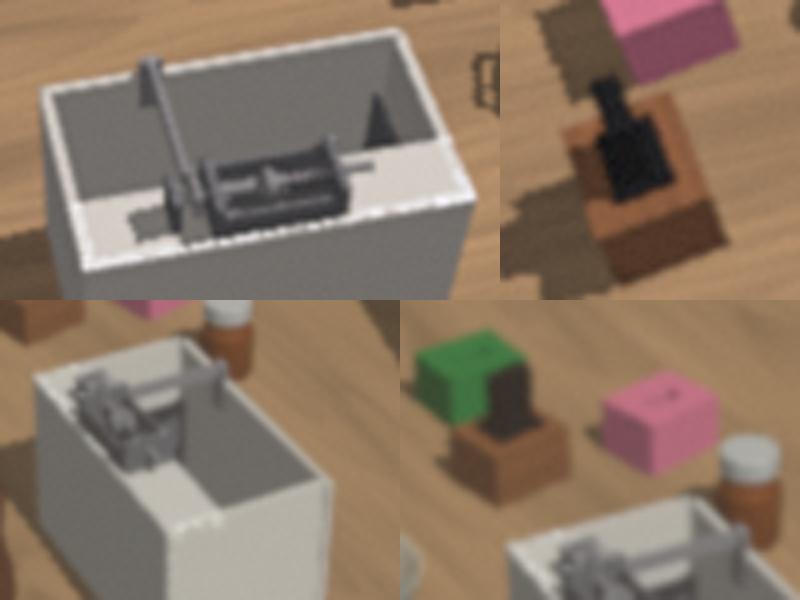

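Crops: the catch runs from the link eye at scene (297,227) to the rod tip at (342,222), with the channel between. The key grip stands in the stand slot, and its top is near (142,234). I'll move above the unit for a close look on the way to the key.

```bash
python3 - <<'E'
from h import *
k=cam("scene")
a,b=plane(k,260.3,202.5,.14),plane(k,349.3,188,.14); print(a,b,np.degrees(np.arctan2(*(b-a)[:2])))
P=[plane(k,*p,.045) for p in((132,241),(154,234),(165,256),(141.4,265))]; print(P)
E
python3 -m crank '[[[-550,-330,-65],0,85],[[-550,-330,-65],0,85],[[-550,-330,-65],0,85],[[-550,-330,-65],0,85],[[-550,-330,-65],0,85]]'
```

```text
[ 0.53954962 -0.02027412  0.14      ] [0.55522057 0.19445343 0.14      ] 4.1740816104758665
[array([ 0.4929284 , -0.33549892,  0.045     ]), array([ 0.48667864, -0.28149683,  0.045     ]), array([ 0.5589    , -0.26270273,  0.045     ]), array([ 0.56860036, -0.31891135,  0.045     ])]
time: 0.52
eef_pos: [0.3895, 0.4171, 0.2771]
ee_rot: [-180.0, -0.0, 155.3]
contact_force: [0.3, 1.0, 0.5]
finger_gap: 0.0847
grip_force: 0.0
```

```bash
python3 -m crank '[[[-368,-223,-43],-30,85],[[-368,-223,-43],-30,85],[[-368,-223,-43],-30,85],[[-368,-223,-43],-30,85],[[-368,-223,-43],-30,85]]'
```

```text
time: 0.93
eef_pos: [0.4975, 0.258, 0.2965]
ee_rot: [180.0, -0.0, -174.4]
contact_force: [-0.1, 0.6, 0.0]
finger_gap: 0.0849
grip_force: 0.0
```

```bash
python3 -m crank '[[[-111,-202,-30],0,85],[[-111,-202,-30],0,85],[[-111,-202,-30],0,85],[[-111,-202,-30],0,85],[[-111,-202,-30],0,85]]'; python3 -m crank '[[[-10,-20,-3],0,85],[[-10,-20,-3],0,85],[[-10,-20,-3],0,85]]'
python3 - <<'E'
from h import *
o=env.get_obs(); im=capture("wrist"); cv2.imwrite("pics/w1.png",im); np.save("w1.npy",o,allow_pickle=True)
cv2.imwrite("pics/w1v.png",im); print(o["eef_pos"],o["ee_rot"])
E
```

```text
time: 1.35
eef_pos: [0.6137, 0.086, 0.3236]
ee_rot: [180.0, -0.0, -174.7]
contact_force: [0.8, 0.4, 0.4]
finger_gap: 0.0855
grip_force: 0.0
time: 1.6
eef_pos: [0.6252, 0.0669, 0.326]
ee_rot: [-180.0, -0.1, -175.0]
contact_force: [-0.3, 1.5, 0.2]
finger_gap: 0.0851
grip_force: 0.0
[0.62520851 0.06694725 0.32595925] [-1.79977648e+02 -5.29581617e-02 -1.74951794e+02]
```

View pics/w1.png

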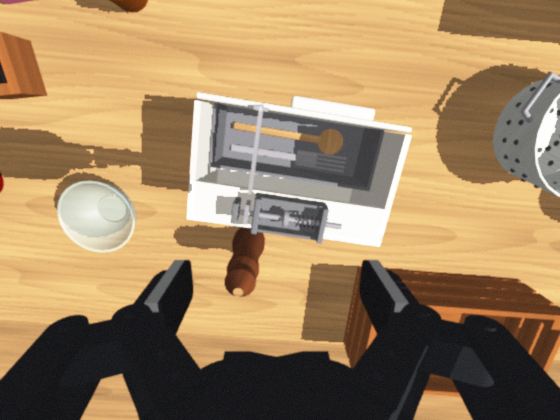

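Wrist view: the unit is seen from above. The link eye is near (240,210), the channel spans about (255,215) to (325,222), and the bar tip is near (340,226). The collar and coil are inside. I'll enlarge the catch.

```bash
python3 - <<'E'
from h import *
im=cv2.imread("pics/w1.png")
cv2.imwrite("pics/w1c.png",cv2.resize(im[185:255,225:350],(750,420),interpolation=cv2.INTER_CUBIC))
E
```

```text
(no output)
```

View pics/w1c.png

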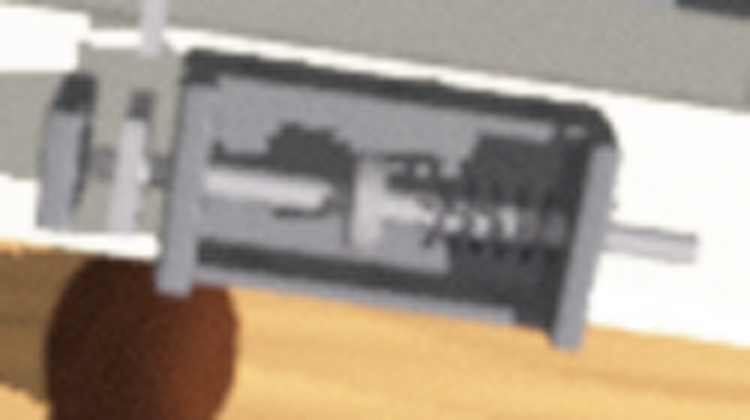

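The crop shows the -y block top strip centred at (188,188), the +y block top strip at (585,243), the bar from (210,183) to (695,246) and the collar at about (365,205), with the coil to its right.

```bash
python3 - <<'E'
from h import *
o=np.load("w1.npy",allow_pickle=True).item(); k=cam("wrist",o)
f=lambda x,y,z: plane(k,225+(x+.5)/6-.5,185+(y+.5)/6-.5,z)
L,R=f(188,188,.166),f(585,243,.166); print("blocks",L,R,np.linalg.norm(R-L))
b0,b1=f(215,183,.157),f(690,246,.157); d=(b1-b0)/np.linalg.norm(b1-b0); print("bar",b0,b1,"yaw",np.degrees(np.arctan2(-d[0],d[1])))
mid=(L+R)/2; mid[2]=.157; mid-=.0005*d
c=b0+d*np.dot(mid-b0,d); print("catch",c, "blocks mid off bar",1e3*np.cross(d,mid-b0)[2])
for n,x in(("collar L",350),("collar R",383),("collar mid",366)): print(n,1e3*np.dot(f(x,205,.163)-c,d))
# scene cross-check
for n,u,v in(("scene L",0,0),): pass
ks=cam("scene"); print("proj catch in scene",proj(ks,c),"side",proj(cam("side"),c))
E
```

```text
blocks [0.64708479 0.04890724 0.166     ] [0.65101682 0.11696214 0.166     ] 0.06816839238002609
bar [0.64895625 0.05314522 0.157     ] [0.6532782 0.1372709 0.157    ] yaw -2.9409804627375022
catch [0.65045724 0.08236178 0.157     ] blocks mid off bar 1.433981112901305
collar L -5.8504196633767
collar R -0.2611657715101082
collar mid -3.140468028080612
proj catch in scene [318.7043008  225.03708122] side [275.61271053 210.79324631]
```

```bash
python3 -m crank '[[[127,-357,56],-7,85],[[127,-357,56],-7,85],[[127,-357,56],-7,85],[[127,-357,56],-7,85],[[127,-357,56],-7,85]]'; python3 - <<'E'
from h import *
o=env.get_obs();print(np.round(totool(o,np.array([.53,-.30,.27])-o["eef_pos"])),o["ee_rot"])
E
```

```text
time: 2.07
eef_pos: [0.5731, -0.1297, 0.2957]
ee_rot: [179.9, 0.0, -167.5]
contact_force: [0.6, -1.1, 0.7]
finger_gap: 0.085
grip_force: 0.0
[  79. -157.   25.] [ 1.79915904e+02  1.84787509e-02 -1.67482678e+02]
```

```bash
python3 -m crank '[[[79,-157,25],0,85],[[79,-157,25],0,85],[[79,-157,25],0,85],[[79,-157,25],0,85],[[79,-157,25],0,85]]'; python3 - <<'E'
from h import *
o=env.get_obs();im=capture("wrist");cv2.imwrite("pics/w2.png",im);np.save("w2.npy",o,allow_pickle=True)
k=cam("wrist",o);u,v=proj(k,[.53,-.30,.06]).astype(int);print(u,v,o["eef_pos"],o["ee_rot"])
u0,v0=min(max(u-80,0),400),min(max(v-60,0),300)
print(u0,v0);cv2.imwrite("pics/w2c.png",cv2.resize(im[v0:v0+120,u0:u0+160],(800,600),interpolation=cv2.INTER_CUBIC))
E
```

```text
time: 2.48
eef_pos: [0.5263, -0.3065, 0.2702]
ee_rot: [-179.9, -0.2, -168.1]
contact_force: [-1.7, -0.3, 0.9]
finger_gap: 0.0847
grip_force: 0.0
280 189 [ 0.52631902 -0.30649322  0.27016428] [-1.79886623e+02 -1.76467498e-01 -1.68105754e+02]
200 129
```

View pics/w2c.png

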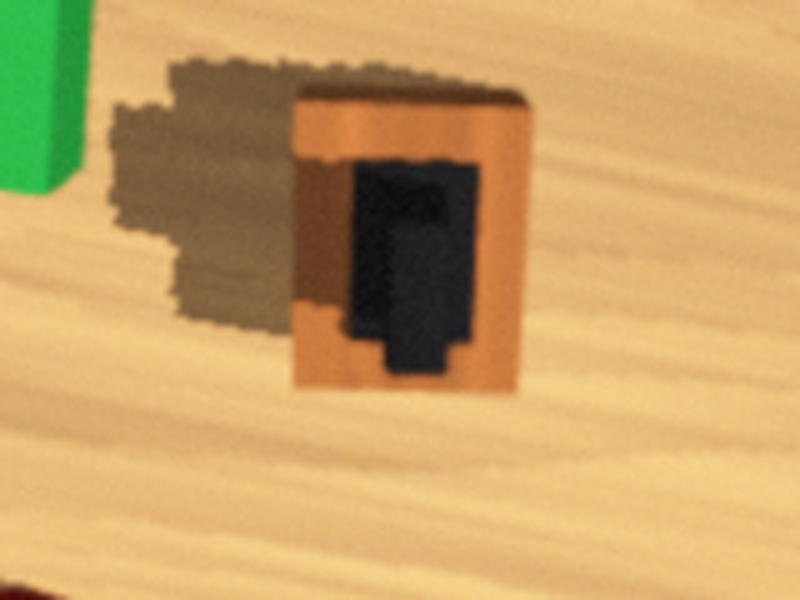

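The crop shows the stand top with corners (296,100), (530,105), (518,392) and (293,388). The guard spans (352–478, 160–340) and the grip top (387–452, 222–373).

```bash
python3 - <<'E'
from h import *
o=np.load("w2.npy",allow_pickle=True).item(); k=cam("wrist",o)
f=lambda p,z: plane(k,200+(p[0]+.5)/5-.5,129+(p[1]+.5)/5-.5,z)
def rect(ps,z,n):
    P=np.array([f(p,z) for p in ps]); c=P.mean(0)
    ex=(P[0]+P[1]-P[2]-P[3])/2; ey=(P[1]+P[2]-P[0]-P[3])/2
    print(n,np.round(c,4),np.round(np.linalg.norm(ex)*1e3,1),np.round(np.linalg.norm(ey)*1e3,1),"yaw -x edge",np.degrees(np.arctan2(-ex[1],-ex[0])),"y edge-90",np.degrees(np.arctan2(ey[1],ey[0]))-90)
    return c
rect([(296,100),(530,105),(518,392),(293,388)],.045,"stand")
g=rect([(354,160),(479,165),(472,343),(346,338)],.050,"guard")
c=rect([(387,222),(453,222),(447,374),(387,373)],.095,"grip")
m=(g+c)/2
for t in(m,): t=t.copy(); t[2]=.082; print(m,np.round(totool(o,t-o["eef_pos"]),1),o["ee_rot"])
E
```

```text
stand [ 0.5204 -0.301   0.045 ] 70.2 55.1 yaw -x edge 10.757816728584594 y edge-90 10.794404705815737
guard [ 0.5198 -0.3004  0.05  ] 42.9 29.7 yaw -x edge 9.900159552735454 y edge-90 9.609088407863737
grip [ 0.5198 -0.3     0.095 ] 32.3 13.0 yaw -x edge 11.236288181852535 y edge-90 11.45195924449331
[ 0.51983521 -0.30018773  0.0725    ] [  4.5   7.9 188.2] [-1.79886623e+02 -1.76467498e-01 -1.68105754e+02]
```

```bash
python3 -m crank '[[[4,8,40],1.3,45],[[4.5,8,80],1.3,45],[[4.5,8,120],1.3,45],[[4.5,8,145],1.3,45],[[4.5,8,145],1.3,45]]' 40; python3 - <<'E'
from h import *
o=env.get_obs();print(np.round(totool(o,np.array([.5198,-.3002,.082])-o["eef_pos"]),1),o["ee_rot"])
E
```

```text
time: 2.95
eef_pos: [0.5213, -0.2886, 0.1196]
ee_rot: [179.5, -0.5, -168.8]
contact_force: [-0.2, 0.5, 0.0]
finger_gap: 0.0451
grip_force: 0.0
[  3.4 -11.4  37.6] [ 179.53908797   -0.50861634 -168.79894073]
```

```bash
python3 -m crank '[[[3,-11,0],0.5,45],[[3,-11,0],0.5,45],[[3,-11,0],0.5,45],[[3,-11,0],0.5,45]]' 40; python3 - <<'E'
from h import *
o=env.get_obs();print(np.round(totool(o,np.array([.5198,-.3002,.082])-o["eef_pos"]),1),o["ee_rot"])
E
```

```text
time: 3.28
eef_pos: [0.5245, -0.3064, 0.1285]
ee_rot: [-179.9, 0.2, -169.6]
contact_force: [0.7, 1.3, -0.1]
finger_gap: 0.0448
grip_force: 0.0
[ 3.6  7.  46.5] [-179.88768629    0.2028298  -169.55643277]
```

```bash
for i in 1 2 3; do python3 -m crank '[[[0,0,0],0,45],[[0,0,0],0,45]]' 40 | head -3; done; python3 - <<'E'
from h import *
o=env.get_obs();print(np.round(totool(o,np.array([.5198,-.3002,.082])-o["eef_pos"]),1),o["ee_rot"])
E
```

```text
time: 3.45
eef_pos: [0.5237, -0.3056, 0.1272]
ee_rot: [-180.0, 0.1, -169.5]
time: 3.62
eef_pos: [0.5233, -0.3054, 0.1263]
ee_rot: [180.0, 0.0, -169.5]
time: 3.78
eef_pos: [0.5231, -0.3055, 0.126]
ee_rot: [180.0, -0.0, -169.5]
[ 2.3  5.8 44. ] [ 1.79993762e+02 -9.06953663e-04 -1.69534398e+02]
```

```bash
python3 -m crank '[[[2.3,5.8,6],0,45],[[2.3,5.8,18],0,45],[[2.3,5.8,30],0,45],[[2.3,5.8,39],0,45],[[2.3,5.8,44],0,45]]' 40 |head -3;  python3 -m crank '[[[0,0,0],0,45],[[0,0,0],0,45],[[0,0,0],0,45],[[0,0,0],0,45]]'; python3 - <<'E'
from h import *
o=env.get_obs();print(np.round(totool(o,np.array([.5198,-.3002,.082])-o["eef_pos"]),1),o["ee_rot"])
E
```

```text
time: 4.2
eef_pos: [0.5186, -0.2996, 0.0795]
ee_rot: [179.9, -0.2, -169.5]
time: 4.53
eef_pos: [0.5203, -0.3006, 0.0827]
ee_rot: [-180.0, 0.1, -169.5]
contact_force: [-0.1, -0.5, -0.2]
finger_gap: 0.0448
grip_force: 0.0
[0.4 0.5 0.7] [-1.79962154e+02  6.00693046e-02 -1.69547530e+02]
```

```bash
python3 -m crank '[[[0,0,0],0,20],[[0,0,0],0,10],[[0,0,0],0,5],[[0,0,0],0,5],[[0,0,0],0,5]]' 70;  python3 -m crank '[[[0,0,0],0,5],[[0,0,0],0,5],[[0,0,0],0,5]]'
```

```text
time: 4.95
eef_pos: [0.5202, -0.3004, 0.0826]
ee_rot: [-180.0, 0.1, -169.5]
contact_force: [-0.3, 0.4, 2.7]
finger_gap: 0.0132
grip_force: 68.5
time: 5.2
eef_pos: [0.5202, -0.3004, 0.0826]
ee_rot: [-180.0, 0.0, -169.5]
contact_force: [0.0, -0.5, 4.7]
finger_gap: 0.0128
grip_force: 68.6
```

```bash
python3 -m crank '[[[0,0,-6],0,5],[[0,0,-18],0,5],[[0,0,-34],0,5],[[0,0,-54],0,5],[[0,0,-80],0,5]]';  python3 -m crank '[[[0,0,-30],0,5],[[0,0,-65],0,5],[[0,0,-100],0,5],[[0,0,-125],0,5],[[0,0,-140],0,5]]'; python3 - <<'E'
from h import *
o=env.get_obs()
d=np.array([np.sin(np.radians(3.2)),np.cos(np.radians(3.2)),0]); 
t=np.array([.6505,.0824,.157])-.019*d; t[2]=.31
print(t,np.round(totool(o,t-o["eef_pos"]),1),o["ee_rot"])
E
```

```text
time: 5.62
eef_pos: [0.5186, -0.2997, 0.162]
ee_rot: [179.9, -0.2, -169.5]
contact_force: [0.2, 0.2, -1.2]
finger_gap: 0.0137
grip_force: 68.1
time: 6.03
eef_pos: [0.5203, -0.301, 0.3067]
ee_rot: [-179.8, 0.3, -169.6]
contact_force: [1.0, -0.4, -0.3]
finger_gap: 0.0134
grip_force: 68.1
[0.64943939 0.06342963 0.31      ] [-193.   335.    -3.3] [-179.84420909    0.25665821 -169.56252804]
```

```bash
python3 -m crank '[[[-12,22,0],2,5],[[-30,52,0],5,5],[[-48,84,0],8,5],[[-67,117,0],11,5],[[-86,150,0],13.7,5]]' | head -2;  python3 - <<'E'
from h import *
o=env.get_obs();t=np.array([.6494,.0634,.31]);print(np.round(totool(o,t-o["eef_pos"]),1),o["ee_rot"])
E
```

```text
time: 6.45
eef_pos: [0.577, -0.1358, 0.3029]
[-60.3 203.2  -7.1] [1.79991840e+02 2.55977408e-02 1.76554983e+02]
```

```bash
python3 -m crank '[[[-11,35,0],0,5],[[-22,70,0],0,5],[[-33,105,0],0,5],[[-42,140,0],0,5],[[-50,165,0],0,5]]' | head -1; python3 -m crank '[[[-5,15,0],0,5],[[-7,22,0],0,5],[[-7,22,0],0,5],[[-7,22,0],0,5],[[-7,22,0],0,5]]';  python3 -m crank '[[[0,0,0],0,5],[[0,0,0],0,5],[[0,0,0],0,5]]';python3 - <<'E'
from h import *
o=env.get_obs();t=np.array([.6494,.0634,.24]);print(np.round(totool(o,t-o["eef_pos"]),1),o["ee_rot"])
E
```

```text
time: 6.87
time: 7.28
eef_pos: [0.6443, 0.0431, 0.3025]
ee_rot: [-179.9, 0.0, 176.5]
contact_force: [0.2, -0.3, -0.7]
finger_gap: 0.0132
grip_force: 68.1
time: 7.53
eef_pos: [0.6445, 0.0451, 0.3024]
ee_rot: [180.0, 0.0, 176.7]
contact_force: [0.2, -0.5, -0.0]
finger_gap: 0.0132
grip_force: 68.1
[-3.8 18.5 62.4] [1.79999050e+02 1.92244660e-02 1.76662673e+02]
```

```bash
python3 -m crank '[[[-2,9,6],0,5],[[-3.8,18.5,16],0,5],[[-3.8,18.5,30],0,5],[[-3.8,18.5,44],0,5],[[-3.8,18.5,52],0,5]]' | head -1; python3 -m crank '[[[0,0,0],0,5],[[0,0,0],0,5],[[0,0,0],0,5],[[0,0,0],0,5],[[0,0,0],0,5]]';python3 - <<'E'
from h import *
o=env.get_obs();im=capture("wrist");cv2.imwrite("pics/w3.png",im);np.save("w3.npy",o,allow_pickle=True)
k=cam("wrist",o);print(proj(k,[.6505,.0824,.157]),o["eef_pos"],o["ee_rot"])
cv2.imwrite("pics/w3c.png",cv2.resize(im[150:270,200:360],(800,600),interpolation=cv2.INTER_CUBIC))
E
```

```text
time: 7.95
time: 8.37
eef_pos: [0.6499, 0.0646, 0.2511]
ee_rot: [180.0, 0.1, 176.8]
contact_force: [1.0, 0.4, -0.7]
finger_gap: 0.0133
grip_force: 68.1
[298.32449003 218.77279541] [0.64991279 0.06458868 0.25107343] [1.79973270e+02 9.08818088e-02 1.76752059e+02]
```

View pics/w3c.png

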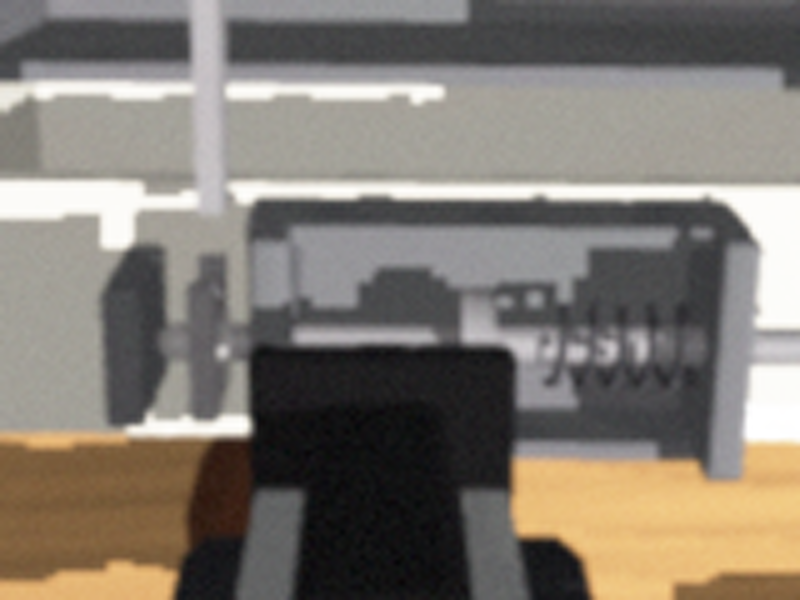

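The guard at (255–515, from y 347) hides the tines. The bar runs (180,340) to (775,347) and the collar is visible at x≈457–512. The bar is parallel to the tool's y axis within 0.7°.

```bash
python3 - <<'E'
from h import *
o=np.load("w3.npy",allow_pickle=True).item(); k=cam("wrist",o)
f=lambda x,y,z: plane(k,200+(x+.5)/5-.5,150+(y+.5)/5-.5,z)
b0,b1=f(180,340,.157),f(775,347,.157); d=(b1-b0)/np.linalg.norm(b1-b0); print("bar",b0,b1,"yaw",np.degrees(np.arctan2(-d[0],d[1])))
for n,x,y,z in(("Rblock ctr",735,345,.166),("Lblock ctr",270,272,.166),("collarL",457,320,.16),("collarR",512,320,.16)):
    p=f(x,y,z); print(n,p,"tool",np.round(totool(o,p-o["eef_pos"]),1), "y along bar rel catch(.0824)",1e3*np.dot(p-[.6505,.0824,0],[.052,.9986,0]))
T=lambda p:np.round(totool(o,p-o["eef_pos"]),1)
print("bar tool x at fork",T(b0+d*np.dot(o["eef_pos"]-b0,d)))
zg=o["eef_pos"][2]-.0826+.050
print("guard edge L,R tool",T(f(255,348,zg)),T(f(515,348,zg)))
E
```

```text
bar [0.64678633 0.03398771 0.157     ] [0.65315802 0.12593575 0.157     ] yaw -3.9640651653177885
Rblock ctr [0.64907048 0.11759911 0.166     ] tool [ 4.  52.8 85.1] y along bar rel catch(.0824) 35.075499102811605
Lblock ctr [0.63386693 0.04964219 0.166     ] tool [ 15.3 -15.9  85. ] y along bar rel catch(.0824) -33.57686959188671
collarL [0.64490107 0.07680081 0.16      ] tool [ 5.8 11.9 91.1] y along bar rel catch(.0824) -5.882493040068732
collarR [0.64537419 0.0851401  0.16      ] tool [ 5.8 20.2 91.1] y along bar rel catch(.0824) 2.4697265486719533
bar tool x at fork [ 1.2 -0.  94.1]
guard edge L,R tool [ 22.7 -13.5  32.6] [22.7 15.1 32.6]
```

```bash
python3 -m crank '[[[0.6,-2,2],0.6,5],[[0.6,-2,7],0.6,5],[[0.6,-2,13],0.6,5],[[0.6,-2,18],0.6,5],[[0.6,-2,18],0.6,5]]' | sed -n 1,4p; python3 -m crank '[[[0,0,0],0,5],[[0,0,0],0,5],[[0,0,0],0,5]]'; python3 -m crank '[[[0,0,2],0,5],[[0,0,4],0,5],[[0,0,6],0,5],[[0,0,8],0,5],[[0,0,8],0,5]]'
```

```text
time: 8.83
eef_pos: [0.6479, 0.0627, 0.2301]
ee_rot: [-180.0, -0.2, 176.2]
contact_force: [-0.8, -0.1, -0.6]
time: 9.08
eef_pos: [0.6489, 0.0627, 0.2324]
ee_rot: [180.0, 0.0, 176.2]
contact_force: [0.7, 0.7, -0.9]
finger_gap: 0.013
grip_force: 68.1
time: 9.5
eef_pos: [0.6484, 0.0626, 0.2234]
ee_rot: [-180.0, -0.1, 176.2]
contact_force: [-0.2, -0.8, -0.4]
finger_gap: 0.0133
grip_force: 68.1
```

```bash
python3 -m crank '[[[0,0,2],0,5],[[0,0,4],0,5],[[0,0,6],0,5],[[0,0,7.5],0,5],[[0,0,7.5],0,5]]' | sed -n 1,4p; python3 -m crank '[[[0,0,0],0,5],[[0,0,0],0,5],[[0,0,0],0,5]]'
```

```text
time: 9.92
eef_pos: [0.6485, 0.0626, 0.2161]
ee_rot: [-180.0, -0.0, 176.2]
contact_force: [-0.3, -1.2, -1.1]
time: 10.17
eef_pos: [0.6488, 0.0627, 0.2168]
ee_rot: [180.0, 0.0, 176.2]
contact_force: [0.2, 0.2, -0.6]
finger_gap: 0.0129
grip_force: 68.1
```

```bash
python3 -m crank '[[[0,1.2,0],0,5],[[0,2.4,0],0,5],[[0,3.6,0],0,5],[[0,4.8,0],0,5],[[0,6,0],0,5]]' | sed -n 1,4p; python3 -m crank '[[[0,0.6,0],0,5],[[0,1.2,0],0,5],[[0,1.8,0],0,5],[[0,2.4,0],0,5],[[0,3,0],0,5]]'| sed -n 1,4p; python3 -m crank '[[[0,0.4,0],0,5],[[0,0.8,0],0,5],[[0,1.2,0],0,5],[[0,1.6,0],0,5],[[0,2,0],0,5]]'| sed -n 1,4p
```

```text
time: 10.58
eef_pos: [0.6492, 0.0689, 0.2166]
ee_rot: [180.0, 0.0, 176.2]
contact_force: [0.3, 0.2, -0.8]
time: 11.0
eef_pos: [0.6494, 0.0716, 0.2166]
ee_rot: [180.0, 0.0, 176.2]
contact_force: [-0.5, -1.2, 0.4]
time: 11.42
eef_pos: [0.6495, 0.0735, 0.2166]
ee_rot: [-180.0, 0.0, 176.2]
contact_force: [-0.9, -0.6, 0.0]
```

```bash
for i in 1 2 3; do python3 -m crank '[[[0,0.4,0],0,5],[[0,0.8,0],0,5],[[0,1.2,0],0,5],[[0,1.2,0],0,5]]' | sed -n 2,4p; done
```

```text
eef_pos: [0.6495, 0.0737, 0.2166]
ee_rot: [-179.9, -0.0, 176.1]
contact_force: [-0.5, -2.7, 0.1]
eef_pos: [0.6496, 0.0744, 0.2166]
ee_rot: [-179.9, -0.0, 176.1]
contact_force: [-1.2, -5.7, 0.3]
eef_pos: [0.6496, 0.0753, 0.2166]
ee_rot: [-179.9, -0.0, 176.1]
contact_force: [-0.2, -5.9, 0.5]
```

```bash
for i in 1 2 3; do python3 -m crank '[[[0,0.4,0],0,5],[[0,0.8,0],0,5],[[0,1.2,0],0,5],[[0,1.6,0],0,5]]' | sed -n 1,4p; done
```

```text
time: 12.75
eef_pos: [0.6497, 0.0764, 0.2166]
ee_rot: [-179.8, -0.0, 176.1]
contact_force: [-0.7, -6.8, -0.3]
time: 13.08
eef_pos: [0.6498, 0.0776, 0.2166]
ee_rot: [-179.8, -0.0, 176.0]
contact_force: [-0.8, -6.3, 0.2]
time: 13.42
eef_pos: [0.6499, 0.0789, 0.2166]
ee_rot: [-179.8, -0.0, 176.0]
contact_force: [-1.7, -7.9, -0.1]
```

```bash
python3 - <<'E'
from h import *
im=capture("scene"); a=cv2.imread("pics/scene0.png")
d=cv2.absdiff(im,a)[150:280,240:380].max(2); print((d>40).sum())
E
```

```text
4363
```

```bash
for i in 1 2 3 ; do python3 -m crank '[[[0,0.4,0],0,5],[[0,0.8,0],0,5],[[0,1.0,0],0,5],[[0,1.0,0],0,5]]' | sed -n 1,4p; done; python3 - <<'E'
from h import *
cv2.imwrite("pics/s1.png",capture("scene"))
E
```

```text
time: 13.8
eef_pos: [0.6499, 0.0797, 0.2166]
ee_rot: [-179.8, -0.0, 176.0]
contact_force: [-0.9, -7.4, 1.3]
time: 14.13
eef_pos: [0.65, 0.0805, 0.2166]
ee_rot: [-179.8, -0.0, 176.0]
contact_force: [-1.5, -8.6, 0.5]
time: 14.47
eef_pos: [0.6501, 0.0816, 0.2166]
ee_rot: [-179.8, -0.0, 176.0]
contact_force: [-2.0, -7.1, 1.0]
```

```bash
python3 -m crank '[[[0,0.3,0],0,5],[[0,0.6,0],0,5],[[0,0.8,0],0,5],[[0,0.8,0],0,5]]' | sed -n 1,4p; python3 - <<'E'
from h import *
a=cv2.imread("pics/s1.png");b=capture("scene");cv2.imwrite("pics/s2.png",b)
d=cv2.absdiff(b,a)[140:280,240:380].max(2);print((d>40).sum())
E
python3 -m crank '[[[0,0.3,0],0,5],[[0,0.5,0],0,5],[[0,0.5,0],0,5],[[0,0.5,0],0,5],[[0,0.5,0],0,5]]' | sed -n 1,4p; python3 - <<'E'
from h import *
a=cv2.imread("pics/s2.png");b=capture("scene");cv2.imwrite("pics/s3.png",b)
d=cv2.absdiff(b,a)[140:280,240:380].max(2);print((d>40).sum())
E
```

```text
time: 14.85
eef_pos: [0.6502, 0.0831, 0.2166]
ee_rot: [-179.8, -0.0, 176.1]
contact_force: [-0.8, -6.7, 0.5]
584
time: 15.32
eef_pos: [0.6502, 0.0834, 0.2166]
ee_rot: [-179.8, -0.0, 176.0]
contact_force: [-1.3, -5.7, 1.0]
1001
```

The drawer is moving. I hold until it is fully out.

```bash
for i in 1 2 3 4 5; do python3 -m crank '[[[0,0,0],0,5],[[0,0,0],0,5],[[0,0,0],0,5],[[0,0,0],0,5],[[0,0,0],0,5]]' | sed -n 4p; done;  python3 - <<'E'
from h import *
a=capture("wrist");cv2.imwrite("pics/w4.png",a); b=capture("scene");cv2.imwrite("pics/s4.png",b)
c=np.hstack([cv2.resize(a,(400,300)),cv2.resize(b[130:280,200:400],(400,300))]);cv2.imwrite("pics/c4.png",c)
E
```

```text
contact_force: [-0.4, -6.9, 0.8]
contact_force: [-0.4, -7.2, -0.2]
contact_force: [-1.4, -7.0, 0.3]
contact_force: [-0.8, -6.1, 1.0]
contact_force: [-1.4, -6.4, 0.2]
```

View pics/c4.png

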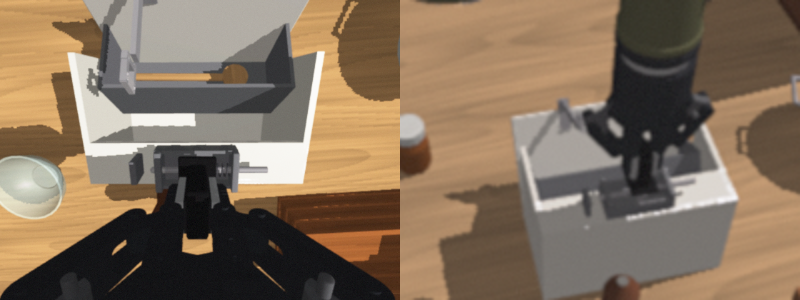

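The drawer is tipped out in both views and the link is swung clear of the bar. I back off and lift the key straight up.

```bash
python3 -m crank '[[[0,-1.5,0],0,5],[[0,-3,0],0,5],[[0,-5,0],0,5],[[0,-7,0],0,5],[[0,-9,0],0,5]]' | sed -n 4p; python3 -m crank '[[[0,-2,0],0,5],[[0,-4,0],0,5],[[0,-6,0],0,5],[[0,-6,0],0,5],[[0,-6,0],0,5]]'; python3 -m crank '[[[0,0,-4],0,5],[[0,0,-10],0,5],[[0,0,-18],0,5],[[0,0,-28],0,5],[[0,0,-40],0,5]]' | sed -n 4p;python3 -m crank '[[[0,0,-15],0,5],[[0,0,-30],0,5],[[0,0,-45],0,5],[[0,0,-55],0,5],[[0,0,-55],0,5]]' ; python3 - <<'E'
from h import *
o=env.get_obs();t=np.array([.5202,-.3004,.31]);print(np.round(totool(o,t-o["eef_pos"]),1),o["ee_rot"])
E
```

```text
contact_force: [-1.5, -3.6, -0.4]
time: 18.38
eef_pos: [0.6494, 0.073, 0.2167]
ee_rot: [179.9, 0.0, 176.2]
contact_force: [-0.3, 1.2, -0.7]
finger_gap: 0.0131
grip_force: 68.5
contact_force: [0.7, 0.6, -1.0]
time: 19.22
eef_pos: [0.6506, 0.0713, 0.3155]
ee_rot: [179.9, 0.3, 176.2]
contact_force: [-0.5, 0.1, 1.1]
finger_gap: 0.013
grip_force: 68.5
[ 105.2 -379.6    4.4] [179.91355009   0.32438939 176.15903673]
```

```bash
python3 -m crank '[[[6,-20,0],0,5],[[14,-52,0],-2,5],[[24,-88,0],-5,5],[[34,-124,0],-8,5],[[44,-160,0],-11,5]]' | sed -n 2,4p;python3 - <<'E'
from h import *
o=env.get_obs();t=np.array([.5202,-.3004,.31]);print(np.round(totool(o,t-o["eef_pos"]),1),o["ee_rot"])
E
```

```text
eef_pos: [0.5937, -0.0867, 0.3111]
ee_rot: [180.0, -0.0, -172.7]
contact_force: [0.7, -1.0, -1.0]
[ 100.2 -202.6    1.1] [ 1.79990792e+02 -3.79644582e-02 -1.72658102e+02]
```

```bash
python3 -m crank '[[[17,-34,0],-1,5],[[34,-68,0],-2,5],[[50,-102,0],-3.2,5],[[66,-134,0],-3.2,5],[[80,-162,0],-3.2,5]]' | sed -n 1p; python3 -m crank '[[[6,-14,0],0,5],[[6,-14,0],0,5],[[6,-14,0],0,5],[[6,-14,0],0,5],[[6,-14,0],0,5]]';  python3 -m crank '[[[0,0,0],0,5],[[0,0,0],0,5],[[0,0,0],0,5]]' | sed -n 2,3p; python3 - <<'E'
from h import *
o=env.get_obs();t=np.array([.5202,-.3004,.14]);print(np.round(totool(o,t-o["eef_pos"]),1),o["ee_rot"])
E
```

```text
time: 20.05
time: 20.47
eef_pos: [0.533, -0.269, 0.3112]
ee_rot: [179.9, 0.0, -169.5]
contact_force: [-0.3, 0.4, -0.3]
finger_gap: 0.0134
grip_force: 68.5
eef_pos: [0.5325, -0.2702, 0.3115]
ee_rot: [180.0, 0.0, -169.6]
[ 17.6 -27.6 171.5] [ 1.79988372e+02  3.17321853e-03 -1.69559594e+02]
```

```bash
python3 -m crank '[[[8,-13,10],0,5],[[17.6,-27.6,35],0,5],[[17.6,-27.6,70],0,5],[[17.6,-27.6,105],0,5],[[17.6,-27.6,138],0,5]]' | sed -n 1p; python3 -m crank '[[[0,0,18],0,5],[[0,0,30],0,5],[[0,0,33],0,5],[[0,0,33],0,5],[[0,0,33],0,5]]';  python3 -m crank '[[[0,0,0],0,5],[[0,0,0],0,5],[[0,0,0],0,5],[[0,0,0],0,5]]' | sed -n 2,3p; python3 - <<'E'
from h import *
o=env.get_obs();t=np.array([.5202,-.3004,.0826]);print(np.round(totool(o,t-o["eef_pos"]),1),o["ee_rot"])
im=capture("wrist");cv2.imwrite("pics/w5c.png",cv2.resize(im[150:310,180:380],(750,600),interpolation=cv2.INTER_CUBIC))
E
```

```text
time: 21.13
time: 21.55
eef_pos: [0.5208, -0.3018, 0.1421]
ee_rot: [-179.9, 0.1, -169.6]
contact_force: [0.1, -0.4, -0.8]
finger_gap: 0.0132
grip_force: 68.5
eef_pos: [0.5202, -0.3014, 0.1413]
ee_rot: [-180.0, 0.1, -169.6]
[-0.2  1.  58.7] [-1.79970357e+02  6.96625280e-02 -1.69637888e+02]
```

View pics/w5c.png

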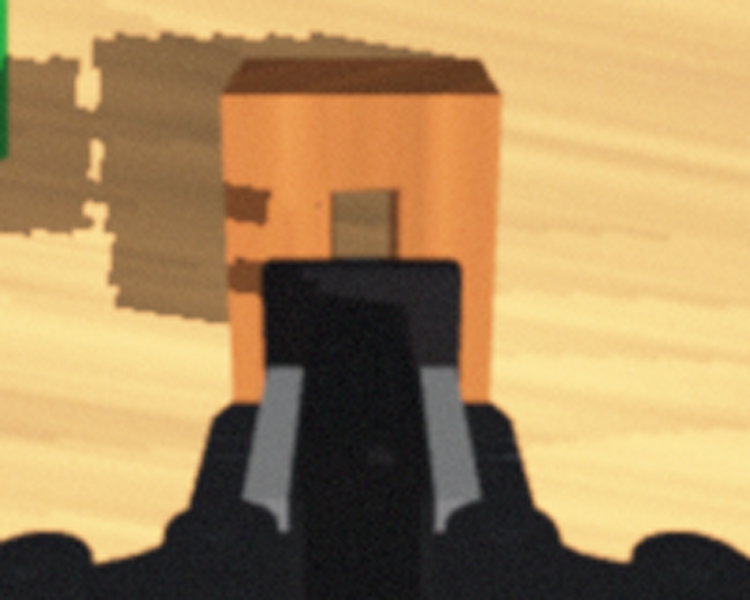

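The guard (centre x≈362) sits squarely over the stand slot (centre x≈365). I lower it in.

```bash
python3 -m crank '[[[0,1,4],0,5],[[0,1,10],0,5],[[0,1,17],0,5],[[0,1,23],0,5],[[0,1,28],0,5]]' | sed -n 2,4p; python3 -m crank '[[[0,0,4],0,5],[[0,0,9],0,5],[[0,0,14],0,5],[[0,0,19],0,5],[[0,0,23],0,5]]' | sed -n 2,4p;  python3 -m crank '[[[0,0,2],0,5],[[0,0,4],0,5],[[0,0,6],0,5],[[0,0,7],0,5],[[0,0,7],0,5]]' | sed -n 2,4p; python3 -m crank '[[[0,0,0],0,5],[[0,0,0],0,5],[[0,0,0],0,5],[[0,0,0],0,5]]'
```

```text
eef_pos: [0.5191, -0.3, 0.1112]
ee_rot: [180.0, -0.1, -169.6]
contact_force: [-0.2, -0.1, 0.1]
eef_pos: [0.5195, -0.3002, 0.089]
ee_rot: [180.0, -0.0, -169.6]
contact_force: [-1.2, 0.1, -0.9]
eef_pos: [0.5197, -0.3003, 0.0827]
ee_rot: [-180.0, 0.0, -169.6]
contact_force: [0.3, 0.1, -1.1]
time: 23.52
eef_pos: [0.5196, -0.3003, 0.0826]
ee_rot: [-180.0, 0.0, -169.6]
contact_force: [-0.5, 0.6, 0.5]
finger_gap: 0.0131
grip_force: 68.7
```

```bash
python3 -m crank '[[[0,0,0.3],0,5],[[0,0,0.6],0,5],[[0,0,0.6],0,5]]' | sed -n 2,4p; python3 -m crank '[[[0,0,0],0,16],[[0,0,0],0,22],[[0,0,0],0,30],[[0,0,0],0,40],[[0,0,0],0,45]]'; python3 -m crank '[[[0,0,-6],0,45],[[0,0,-20],0,45],[[0,0,-45],0,45],[[0,0,-80],0,45],[[0,0,-115],0,45]]' | sed -n 2,4p; python3 -m crank '[[[0,0,-30],0,45],[[0,0,-60],0,45],[[0,0,-70],0,45],[[0,0,-70],0,45],[[0,0,-70],0,45]]'; python3 - <<'E'
from h import *
a=capture("wrist"); b=capture("scene")
c=np.hstack([cv2.resize(a[90:290,160:427],(400,300)),cv2.resize(b,(400,300))]);cv2.imwrite("pics/c6.png",c)
E
```

```text
eef_pos: [0.5197, -0.3003, 0.0826]
ee_rot: [180.0, 0.0, -169.6]
contact_force: [-1.5, 0.9, 5.6]
time: 24.18
eef_pos: [0.5196, -0.3003, 0.0818]
ee_rot: [180.0, -0.0, -169.6]
contact_force: [-0.3, 0.3, 0.7]
finger_gap: 0.0454
grip_force: 0.0
eef_pos: [0.5189, -0.3001, 0.1979]
ee_rot: [180.0, -0.1, -169.7]
contact_force: [1.0, -0.2, 0.9]
time: 25.02
eef_pos: [0.5195, -0.3002, 0.2668]
ee_rot: [180.0, 0.0, -169.6]
contact_force: [-0.0, 0.3, -0.9]
finger_gap: 0.0451
grip_force: 0.0
```

View pics/c6.png

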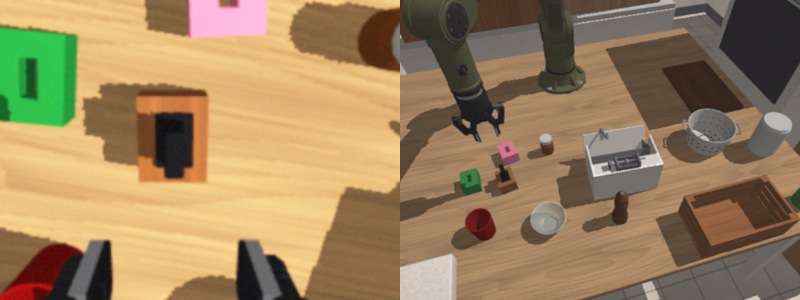

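The key hangs upright in the brown stand, the drawer is out, and nothing else has moved. I hand in the job.

```bash
python3 -c "
from workcell import env
print(env.job_done())"
```

```text
the job is handed in; nothing more can be done
None
```

The drawer is released and tipped out, the key hangs upright in its stand, and the job is handed in at about 25 s (push force never read above 9 N).

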